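# Hold a hinge leaf in line for its pin

### The job

We are fitting a heavy flap hinge to the wooden jamb block. First press the raised end of the red packing strip down until the strip sits level on the block, while the blue hinge leaf still lies on the bench; then pick up the blue leaf, bring its knuckle in between the two steel knuckles with the leaf lying level over the packing, and line the holes up so that the pin would pass straight through. Finish while still holding it there in the gripper, because the leaf tips off if you let go; leave the pin and everything else on the bench where it is.

Things in the scene. Friction and masses are not known exactly. Their poses are not given: they have to be found in the camera images.
- jamb: Pale wooden jamb block fixed to the bench, steel hinge leaf on top. Origin on the bench straight below the hinge axis, mid-length. y along the axis, z up, +x from the axis to the steel leaf; -x is the open side for the blue leaf. Block x -44 to +78, y -45 to +45 mm; top 42 mm high under packing and knuckles, 50 mm beyond x = 14. Steel leaf z 50 to 58 mm, edge facing the gap at x = +12.5.
- hinge_axis (a point): Middle of the hinge axis, between the two steel knuckles of the jamb, 61 mm above the bench; axes as jamb (y along the axis). Each knuckle is a tube of 22 mm outer and 12 mm hole diameter, 18 mm long, ends slightly tapered; the gap between them is 33 mm, open above and to -x.
- packing (a joint): Tilt (rad) of the red packing strip on the block: 0 is level and seated; it starts 0.15 to 0.26, its right-hand (jamb -y) end up. It rocks about its left-hand end (jamb x -26, y +38, z 42 mm) with a stiff fit: about 6 N at the raised end moves it, and it stays where it is left.
- packing_end (a point): Point on the red packing strip's upper face where to press: mid-width, 12 mm from its raised end. Strip 24 mm wide (jamb x -38 to -14), 76 mm long (jamb y -38 to +38), 8 mm thick. When level, its upper face is 50 mm above the bench and this point at jamb x -26, y -26 mm. z is the strip's upward normal.
- leaf_grip (a point): Loose blue steel hinge leaf (about 0.36 kg), at mid-width, half-way up its plate, close to its centre of mass: grip here across the 50 mm width. It starts flat on the bench. +x points to its knuckle, y along the hole, z up. Plate 8 mm thick (this point 4 mm above the underside), x -52 to +38 mm; then a neck 28 mm wide to the knuckle.
- leaf_knuckle (a point): Centre of the blue leaf's knuckle hole: 52 mm in +x from leaf_grip and 7 mm higher (11 mm above the underside); axes as the leaf's. Tube of 22 mm outer and 12 mm hole diameter, 28 mm long, lowest line flush with the leaf's underside. With the underside on the level packing (50 mm up) and the knuckle in the gap, this point is to lie on hinge_axis.
- leaf: The loose blue hinge leaf as a body; origin on its underside, 4 mm below leaf_grip, same axes.
- pin: Bystander: brass hinge pin, 8 mm thick and 70 mm long with a 14 mm head, standing in a small dark wood stand (45 mm square, 30 mm high); origin at its foot, 6 mm above the bench. Its head reaches about 90 mm above the bench.
- screw_jar: Bystander: small glass jar with dark lid, 44 mm in diameter, 50 mm high; origin under its centre.
- bench_block: Bystander: flat steel bench block, 100 x 70 x 22 mm; origin under its centre.
- hammer: Bystander: hammer lying on the bench; origin underneath.
- screwdriver: Bystander: screwdriver with a yellow handle lying on the bench; origin underneath.
- oil_can: Bystander: green can, 56 mm in diameter, 100 mm high; origin under its centre.
There are look-alikes about, which are no part of the job. What is shaped like the jamb but green is not meant. Leave any orange look-alike of the leaf alone.

How it is judged (in metres and radians):
On the way, in this order (a step that is already met when the one before it is completed fails the run):
1. the packing strip is pressed level while the blue leaf still lies on the bench (value of joint packing below 0.03 rad and height (world z) of leaf below 0.02 m), for 0.2 s.
2. the blue leaf is lifted in the gripper (height (world z) of leaf above 0.04 m and contact force between leaf and the fingers above 2 N), for 0.2 s.
At the end, for the whole second after the job is handed in: The blue leaf is still gripped (at least 3 N from the fingers) and still; the centre of its knuckle hole is within 4 mm of the hinge axis point, its hole within 0.07 rad of the axis, the leaf level within 0.12 rad, and the packing strip level within 0.03 rad (distance between leaf_knuckle and hinge_axis below 0.004 m and angle between the y axis of leaf_knuckle and the y axis of hinge_axis, either way round below 0.07 rad and angle between leaf's own z axis and vertical below 0.12 rad and value of joint packing below 0.03 rad and contact force between leaf and the fingers above 3 N and linear speed of leaf below 0.02 m/s); the arm keeps its last pose, push and grip.
It fails at once if a bystander is moved more than 25 mm (distance of any of pin, screw_jar, bench_block, hammer, screwdriver, oil_can from where it was at the start of the episode above 0.025 m).
It also fails if it takes over 51 s, if anything falls off the work surface, if the arm or the gripper's body presses on something with over 40 N, if the wrist force passes 120 N, or if a joint passes its speed limit or range.

### The arm

A 6-joint arm with a two-finger parallel gripper is mounted at the origin on the work surface. World frame = base frame: x ahead of the robot, y to its left, z up, the work surface at z = 0. Lengths are in mm, angles in rad, forces in N, time in s.
With the tool pointing down it reaches from about 150 to 775 mm from the base axis. Payload 6.1 kg.
Tool frame: the origin (TCP) lies midway between the tips of the shut fingers; the grasp point (between the pads) lies 19 mm behind it (robot.tcp_to_grasp is the distance from the TCP to the grasp point, in mm); z points along the fingers, x is the direction in which the jaws open and shut, and the axes are right-handed (so a half turn about z gives the same grasp; the last joint's range is limited). The gripper opens to 85 mm and grips with 20 to 120 N. Pads are 22 mm wide; open, the fingers measure 114 mm over their backs; the gripper's body (76 mm by 85 mm) begins 54 mm behind the grasp point. The pads swing forward as they close: fully open they stand 13 mm farther back than shut.
Start: joints at [-1.231, 0.126, -0.04, 1.405, 0, 1.571], TCP at [174.975, -494.967, 231.295] pointing down, gripper open.
Joint ranges: [-2.72, 2.72], [-0.95, 1.95], [-1.27, 1.35], [-1.78, 2.02], [-1.46, 1.47], [-3.14, 3.14]. Speed limits (rad/s): [2.39, 2.39, 3.01, 3.14, 3.14, 3.14].

### API

Orientations are given as a rotation vector (axis times angle).
In Python, from bench import robot, eoat, eyes, job_done, spotter gives the robot as it stands. The module is installed in compiled form; this text tells all that it offers. Calls block until the motion is done:
- robot.move_to(position, orientation): joint-space move of the TCP to a pose.
- robot.move_l(position, rot=None, vel=150): straight line of the TCP; rot=None keeps the orientation; vel is the mean speed in mm/s.
- robot.movej(angles): joint-space move.
- eoat.set_gripper(opening): finger opening in mm; the grip force is fixed at half the most; returns when the fingers have stopped.
- robot.hold(seconds).
- robot.ik(position, orientation): joint angles nearest the present ones, or None.
- eyes.get_image(name): name is "scene" or "top"; returns a dict with "img" (400x640x3 uint8, blue, green, red), "K" (3x3 intrinsics, pixels), "k1" (the pictures are not rectified: a ray, as slopes to the right and down, at radius r is drawn at 1 + k1 r^2 times it, then the intrinsics apply), "rvec" (rotation vector, rad) and "tvec" (3), from world to camera coordinates, as OpenCV has them. Camera axes: x right, y down, z forward; pixel columns grow to the right and rows downward; lengths in mm; the calibration is good to about 2 mm. A picture is of the moment at which its call begins. There is no depth.
A pose or a line that the arm cannot do raises robot.PlanningError and nothing moves.
- job_done(): hands the job in, once; it reports no verdict.
Trained networks look in the newest picture that a camera, given by its name, has taken for a name from the list of things; names that differ only in an ending like _2 or _b are one class to them, and where a whole thing is asked for, a point or a joint stands for the part that bears it (a point fixed in the world has none). Each returns a list of dicts, best first, with "confidence" (0 to 1); they miss things now and then, are a little off and sometimes report something else, mostly with a low value. They report only what shows in the picture. A call takes as long as a camera call. They do not tell look-alikes from the thing itself.
- spotter.look_for(camera, target): "at" ([row, column] in pixels, amid what is visible of it).
Readings, each from a call of its own:
- robot.get_time_s(): time.
- robot.get_joints(): joint angles.
- robot.get_joint_velocities(): joint speeds.
- robot.get_joint_torque(): joint torques, N m.
- robot.get_ee_pos(): TCP position.
- robot.get_tcp_rot(): TCP orientation.
- robot.get_ft_force(): force on the tool from outside, world axes, zero at the start.
- robot.get_ft_torque(): the same for the moment, N m.
- robot.get_grip_width(): finger opening in mm.
Only numpy, scipy, OpenCV 4.12 (cv2) and the standard library are available. Lean on these libraries where they do the work, as an engineer would, in place of code of your own. Each camera call takes 0.05 s, during which the arm holds its last target.

## Working session

There is one attempt and no reset: what is moved stays moved. The work goes in short steps, each a Python script; the robot and the scene stay as the last script left them, time stands still between calls to the robot, and variables do not carry over. Pictures are saved under pics/ and viewed, and the job is handed in when it is done.

```bash
mkdir -p pics; ls; cat > h.py <<'E'
import numpy as np, cv2
from bench import robot, eoat, eyes, job_done, spotter
def cam(n):
    d=eyes.get_image(n); d={k:(np.array(v) if k!='k1' else float(v)) for k,v in d.items()}
    d['D']=np.array([d['k1'],0,0,0,0]); return d
def proj(d,P):
    return cv2.projectPoints(np.array(P,float).reshape(-1,1,3),d['rvec'].astype(float),d['tvec'].astype(float),d['K'].astype(float),d['D'])[0].reshape(-1,2)
def unproj(d,uv,z):
    uv=np.array(uv,float).reshape(-1,1,2)
    n=cv2.undistortPoints(uv,d['K'].astype(float),d['D']).reshape(-1,2)
    R=cv2.Rodrigues(d['rvec'].astype(float))[0]; C=-R.T@d['tvec'].reshape(3)
    r=np.c_[n,np.ones(len(n))]@R
    s=(z-C[2])/r[:,2]
    return C+r*s[:,None]
E
python3 - <<'E'
from h import *
import pickle
print(robot.get_time_s())
for n in ("scene","top"):
    d=cam(n); cv2.imwrite(f"pics/{n}0.png",d['img']); pickle.dump(d,open(n+"0.pkl","wb"))
    R=cv2.Rodrigues(d['rvec'].astype(float))[0]; print(n,d['K'].tolist(),d['k1'],(-R.T@d['tvec'].reshape(3)).round())
    for t in ("jamb","packing","leaf","leaf_knuckle","leaf_grip","packing_end","hinge_axis","pin","oil_can","screw_jar"):
        print(t,[(np.round(r['at']).tolist(),round(r['confidence'],2)) for r in spotter.look_for(n,t)])
print(robot.get_time_s())
E
```

```text
pics
0.0
scene [[386.9332431840735, 0.0, 328.2991453423483], [0.0, 386.9332431840735, 197.71971467802078], [0.0, 0.0, 1.0]] -0.028467934017962725 [1158. -290.  825.]
jamb [([187.0, 420.0], 0.89), ([198.0, 362.0], 0.67)]
packing [([181.0, 351.0], 0.74), ([173.0, 411.0], 0.54), ([227.0, 280.0], 0.26)]
leaf [([228.0, 285.0], 0.94), ([203.0, 241.0], 0.94)]
leaf_knuckle [([203.0, 242.0], 0.91), ([229.0, 280.0], 0.73), ([184.0, 419.0], 0.42), ([148.0, 448.0], 0.2)]
leaf_grip [([229.0, 285.0], 0.73), ([146.0, 449.0], 0.65), ([200.0, 241.0], 0.63)]
packing_end [([172.0, 410.0], 0.44), ([188.0, 348.0], 0.42)]
hinge_axis [([186.0, 421.0], 0.9), ([200.0, 358.0], 0.66)]
pin [([246.0, 368.0], 0.5)]
oil_can [([244.0, 448.0], 0.59)]
screw_jar [([174.0, 316.0], 0.69)]
top [[410.06209655145074, 0.0, 322.76652915175697], [0.0, 410.06209655145074, 202.5005529430289], [0.0, 0.0, 1.0]] -0.0019256834296430593 [ 343.  -26. 1390.]
jamb [([193.0, 249.0], 0.79), ([204.0, 305.0], 0.74)]
packing [([216.0, 307.0], 0.59), ([207.0, 252.0], 0.48), ([206.0, 368.0], 0.36)]
leaf [([202.0, 370.0], 0.95), ([245.0, 393.0], 0.83)]
leaf_knuckle [([244.0, 393.0], 0.82), ([205.0, 370.0], 0.81)]
leaf_grip [([204.0, 369.0], 0.74), ([247.0, 394.0], 0.69)]
packing_end [([237.0, 196.0], 0.72), ([205.0, 252.0], 0.6), ([216.0, 309.0], 0.51)]
hinge_axis [([196.0, 250.0], 0.78), ([202.0, 304.0], 0.78)]
pin []
oil_can [([133.0, 266.0], 0.66)]
screw_jar []
1.1
```

```bash
python3 - <<'E'
import cv2
for n,(r0,r1,c0,c1) in {"scene":(130,280,210,410),"top":(100,280,220,440)}.items():
    im=cv2.imread(f"pics/{n}0.png"); c=cv2.resize(im[r0:r1,c0:c1],None,fx=3.6,fy=3.6 if n=='scene' else 3.3,interpolation=cv2.INTER_CUBIC); 
    c=cv2.resize(im[r0:r1,c0:c1],None,fx=3.6 if n=='scene' else 3.3,fy=3.6 if n=='scene' else 3.3,interpolation=cv2.INTER_CUBIC);cv2.imwrite(f"pics/{n}0c.png",c)
E
```

```text
(no output)
```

View pics/scene0.png

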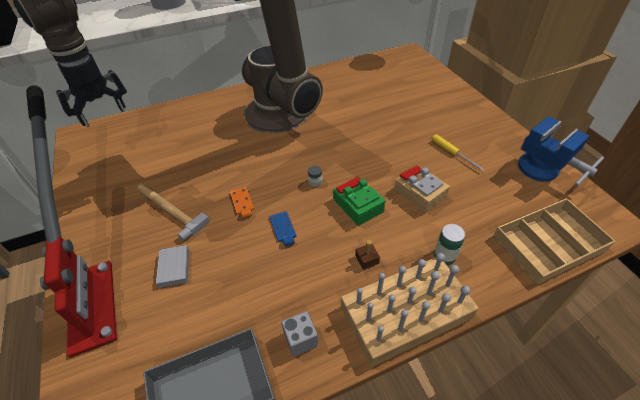

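View pics/top0.png

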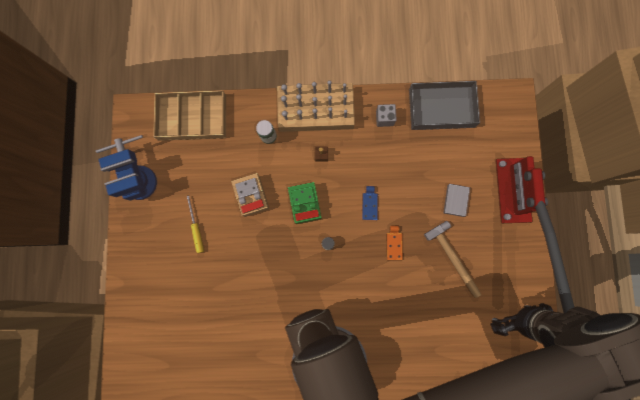

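View pics/scene0c.png

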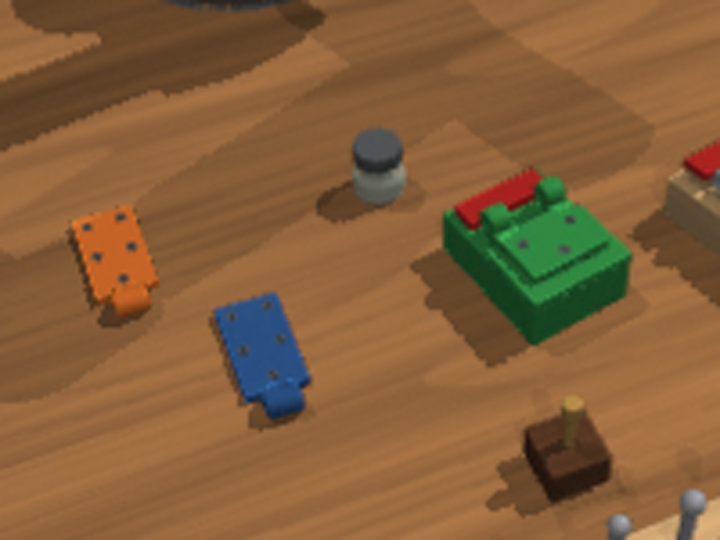

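View pics/top0c.png

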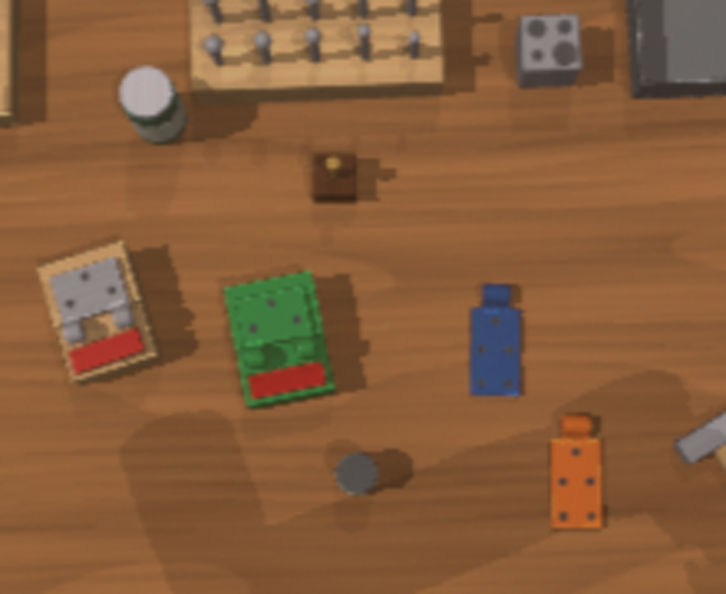

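The pale jamb is at about (row 193, col 249) in top and (187, 420) in scene. The blue leaf is at top (203, 370), and the green and orange look-alikes are identified. Next I'll zoom in for accurate fits.

```bash
python3 - <<'E'
import cv2
for n,k,(r0,r1,c0,c1) in [("scene","j",(160,213,390,454)),("top","j",(168,220,220,280)),("scene","l",(205,250,265,305)),("top","l",(180,225,350,390))]:
    im=cv2.imread(f"pics/{n}0.png"); f=11 if k=='j' else 12
    c=cv2.resize(im[r0:r1,c0:c1],None,fx=f,fy=f,interpolation=cv2.INTER_NEAREST)
    for i in range(r0,r1,10): cv2.putText(c,str(i),(0,(i-r0)*f+f),0,.4,(255,255,255),1); cv2.line(c,(0,(i-r0)*f),(8,(i-r0)*f),(255,255,255),1)
    for i in range(c0,c1,10): cv2.putText(c,str(i),((i-c0)*f,10),0,.4,(255,255,255),1);cv2.line(c,((i-c0)*f,0),((i-c0)*f,8),(255,255,255),1)
    cv2.imwrite(f"pics/{n}0{k}.png",c)
E
```

```text
(no output)
```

View pics/scene0j.png

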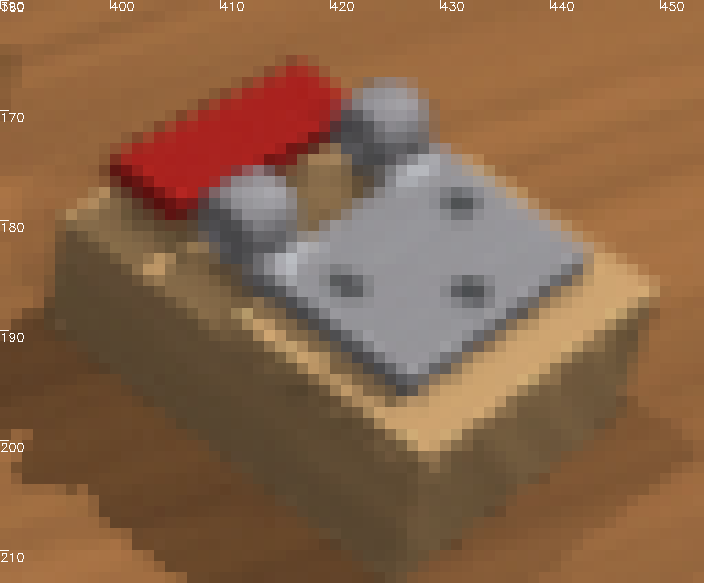

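View pics/top0j.png

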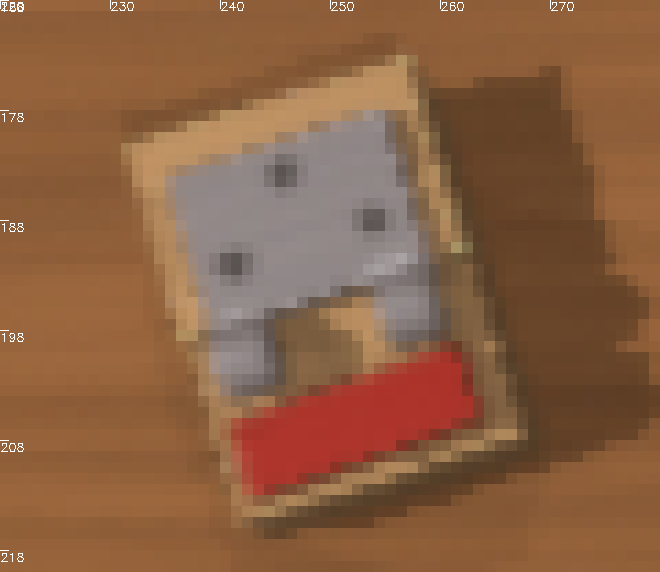

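View pics/top0l.png

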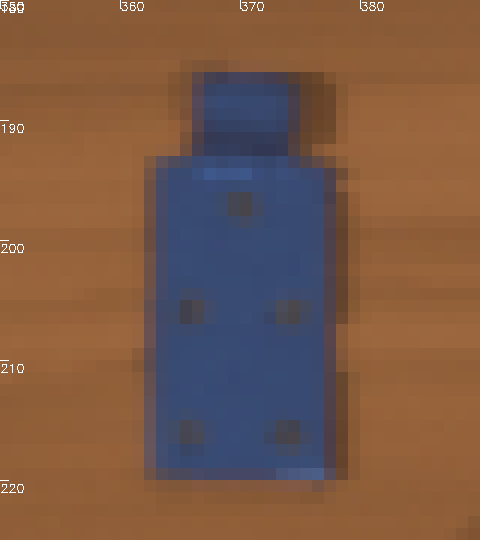

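View pics/scene0l.png

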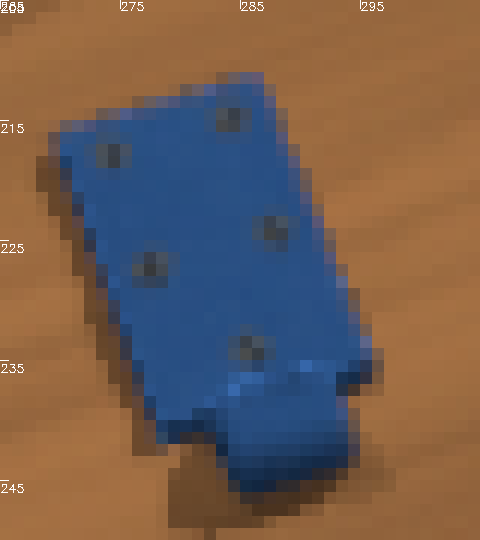

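```bash
cat > fit.py <<'E'
import numpy as np, cv2, pickle
from scipy.optimize import least_squares, minimize
from h import proj, unproj
def Rz(a): return np.array([[np.cos(a),-np.sin(a),0],[np.sin(a),np.cos(a),0],[0,0,1]])
def box(x0,x1,y0,y1,z0,z1): return np.array([[x,y,z] for x in (x0,x1) for y in (y0,y1) for z in (z0,z1)],float)
def cyl(cx,cz,r,y0,y1,n=24):
    t=np.linspace(0,2*np.pi,n,endpoint=False); return np.array([[cx+r*np.cos(a),y,cz+r*np.sin(a)] for y in (y0,y1) for a in t])
# leaf parts relative to leaf origin (underside, grip xy)
LEAF=[box(-52,38,-25,25,0,8),box(38,50,-14,14,0,8),cyl(52,11,11,-14,14)]
def render(d,parts,roi,ss=8):
    r0,r1,c0,c1=roi; m=np.zeros(((r1-r0)*ss,(c1-c0)*ss),np.uint8)
    for P in parts:
        uv=proj(d,P); q=(uv-[c0,r0]+.5)*ss-.5
        cv2.fillConvexPoly(m,cv2.convexHull(np.round(q*16).astype(np.int32)),255,shift=4)
    return cv2.resize(m,(c1-c0,r1-r0),interpolation=cv2.INTER_AREA)/255.
def alpha(d,roi,kind):
    r0,r1,c0,c1=roi; im=d['img'][r0:r1,c0:c1].astype(float); b,g,r=im[...,0],im[...,1],im[...,2]
    if kind=='blue': f=(b-r)/(b+r+1); 
    else: f=(r-g)/(r+g+1)
    return f
E
cat > f1.py <<'E'
from fit import *
D={n:pickle.load(open(n+"0.pkl","rb")) for n in ("scene","top")}
# leaf
roi={"scene":(204,252,262,305),"top":(178,226,352,388)}
def soft(f):
    lo=np.percentile(f,20); hi=np.percentile(f,95) ; return np.clip((f-lo)/(hi-lo),0,1)
A={}
for n in D:
    f=alpha(D[n],roi[n],'blue'); lo=np.median(f[f<0]); hi=np.median(f[f>0.2]); A[n]=np.clip((f-lo)/(hi-lo),0,1); print(n,lo,hi,A[n].sum())
def cost(p,ns):
    T=[P@Rz(p[2]).T+[p[0],p[1],0] for P in LEAF]
    return sum(((render(D[n],T,roi[n])-A[n])**2).sum() for n in ns)
g=unproj(D['top'],[[369.5,205.5]],8)[0]; print(g)
for ns in (["top"],["scene"],["top","scene"]):
    best=min((minimize(cost,[g[0],g[1],a],args=(ns,),method='Nelder-Mead',options=dict(initial_simplex=[[g[0],g[1],a],[g[0]+8,g[1],a],[g[0],g[1]+8,a],[g[0],g[1],a+.1]],xatol=.02,fatol=.01)) for a in (0,.1)),key=lambda r:r.fun)
    print("leaf",ns,best.x.round(3),best.fun)
# jamb corners
C=np.array([[78,45,50],[78,-45,50],[-44,-45,42],[-44,45,42]],float)
ut=np.array([[230.6,180.5],[257.3,172.5],[267.5,207.2],[240.9,215.4]])
us=np.array([[449.5,185.4],[428.6,200.6],[395.1,180]])
def res(p,w):
    T=C@Rz(p[2]).T+[p[0],p[1],0]; o=[]
    if 't' in w:o.append(proj(D['top'],T)-ut)
    if 's' in w:o.append(proj(D['scene'],T[:3])-us)
    return np.concatenate(o).ravel()
c=unproj(D['top'],[[249,194]],46)[0]
for w in ('t','s','ts'):
    r=least_squares(res,[c[0],c[1],.3],args=(w,),x_scale=[1,1,.01]); print("jamb",w,r.x.round(3),r.fun.round(1))
p0=r.x
roi2={"scene":(160,186,396,428),"top":(194,218,236,270)}
B={}
for n in D:
    f=alpha(D[n],roi2[n],'red'); hi=np.median(f[f>.5]); lo=np.median(f[f<.4]); B[n]=np.clip((f-lo)/(hi-lo),0,1); print(n,lo,hi)
def strip(p):
    S=box(-12,12,-76,0,0,8); t=p[3]
    Rx=np.array([[1,0,0],[0,np.cos(t),np.sin(t)],[0,-np.sin(t),np.cos(t)]])
    return (S@Rx.T+[-26,38,42])@Rz(p[2]).T+[p[0],p[1],0]
def knk(p): return [P@Rz(p[2]).T+[p[0],p[1],0] for P in (cyl(0,61,11,16.5,34.5),cyl(0,61,11,-34.5,-16.5))]
def c2(p,ns):
    return sum(((render(D[n],[strip(p)],roi2[n])*(1-render(D[n],knk(p),roi2[n]))-B[n])**2).sum() for n in ns)
for ns in (["top"],["scene"],["top","scene"]):
    x0=np.r_[p0,.2]
    sx=[x0]+[x0+d for d in np.diag([5,5,.05,.08])]
    r=minimize(c2,x0,args=(ns,),method='Nelder-Mead',options=dict(initial_simplex=sx,xatol=.01,fatol=.01)); print("strip",ns,r.x.round(3),r.fun)
E
python3 f1.py
```

```text
scene -0.4147465437788018 0.5174418604651163 564.4562863333017
top -0.4306930693069307 0.3313953488372093 439.2922238163893
[ 514.54641412 -152.69690149    8.        ]
leaf ['top'] [ 5.19057e+02 -1.53512e+02 -4.30000e-02] 7.689620748691949
leaf ['scene'] [ 5.18134e+02 -1.54898e+02 -5.50000e-02] 12.580046467834418
leaf ['top', 'scene'] [ 5.18623e+02 -1.54423e+02 -6.30000e-02] 26.742940261682755
jamb t [5.45322e+02 2.44779e+02 2.68000e-01] [ 0.4 -0.1 -0.5  0.  -0.3  0.2  0.3 -0.1]
jamb s [5.45043e+02 2.43217e+02 2.99000e-01] [ 0.1 -0.2  0.3  0.7 -0.4 -0.6]
jamb ts [5.45190e+02 2.44321e+02 2.78000e-01] [ 0.4  0.1 -0.6 -0.  -0.1  0.   0.6  0.1  0.4  0.2  0.   0.7 -0.1 -1. ]
scene 0.13932627482919324 0.6553398058252428
top 0.15357142857142858 0.5307017543859649
strip ['top'] [5.45381e+02 2.43111e+02 2.55000e-01 2.69000e-01] 7.819829483812644
strip ['scene'] [5.45362e+02 2.44394e+02 2.85000e-01 1.83000e-01] 7.0069748132772816
strip ['top', 'scene'] [5.45509e+02 2.44634e+02 2.78000e-01 1.83000e-01] 16.30328145655453
```

The two cameras agree to about 1–2 mm: jamb at (545.4, 244.4), yaw 0.278, packing tilt 0.18, and leaf at about (518.6, -154.4), yaw -0.055. Next is pressing the packing.

```bash
cat >> h.py <<'E'
from scipy.spatial.transform import Rotation as Ro
J=np.array([545.4,244.4]); JY=0.278
def down(a):
    c,s=np.cos(a),np.sin(a); return Ro.from_matrix(np.array([[c,s,0],[s,-c,0],[0,0,-1]]).T.T).as_rotvec()
def jw(x,y): c,s=np.cos(JY),np.sin(JY); return J+[c*x-s*y,s*x+c*y]
E
python3 - <<'E'
from h import *
for a in (JY+np.pi/2,JY-np.pi/2,-.055+np.pi/2,-.055-np.pi/2): print(a,Ro.from_rotvec(down(a)).as_matrix().round(2).tolist(),np.round(robot.ik([*jw(-30,-29),90],down(a)),2), robot.ik([518.6,-154.4,60],down(a)))
print(Ro.from_rotvec(robot.get_tcp_rot()).as_matrix().round(2).tolist(),robot.get_ft_force())
E
```

```text
1.8487963267948966 [[-0.27, 0.96, 0.0], [0.96, 0.27, -0.0], [-0.0, 0.0, -1.0]] [ 0.38  0.24 -0.22  1.12 -0.    0.1 ] [-2.89368006e-01  2.11213431e-01 -3.18711388e-01  1.04087151e+00
 -4.44089210e-16 -5.67368006e-01]
-1.2927963267948965 [[0.27, -0.96, -0.0], [-0.96, -0.27, -0.0], [0.0, 0.0, -1.0]] [ 0.38  0.24 -0.22  1.12 -0.   -3.04] [-2.89368006e-01  2.11213431e-01 -3.18711388e-01  1.04087151e+00
 -4.44089210e-16  2.57422465e+00]
1.5157963267948966 [[0.05, 1.0, 0.0], [1.0, -0.05, -0.0], [-0.0, 0.0, -1.0]] [ 0.38  0.24 -0.22  1.12 -0.    0.43] [-2.89368006e-01  2.11213431e-01 -3.18711388e-01  1.04087151e+00
 -4.44089210e-16 -2.34368006e-01]
-1.6257963267948965 [[-0.05, -1.0, -0.0], [-1.0, 0.05, -0.0], [0.0, 0.0, -1.0]] [ 0.38  0.24 -0.22  1.12 -0.   -2.71] [-2.89368006e-01  2.11213431e-01 -3.18711388e-01  1.04087151e+00
 -4.44089210e-16  2.90722465e+00]
[[0.33, -0.94, 0.0], [-0.94, -0.33, -0.0], [0.0, 0.0, -1.0]] [0.06509875 0.63131077 0.01319341]
```

```bash
python3 - <<'E'
from h import *
A=down(JY+np.pi/2)
t0=robot.get_time_s()
eoat.set_gripper(0); print(robot.get_time_s(), robot.get_grip_width())
p=jw(-30,-29)
robot.move_to([*p,100],A); print(robot.get_time_s(),robot.get_ee_pos())
robot.move_l([*p,68],vel=80)
f0=robot.get_ft_force(); print('f0',np.round(f0,2),robot.get_time_s())
z=68
while z>47:
    z-=1 if z>53 else .5
    robot.move_l([*p,z],vel=25)
    f=robot.get_ft_force()-np.array(f0); e=robot.get_ee_pos(); print(z,np.round(e[2],2),f.round(1))
    if f[2]>22 : break
print(robot.get_time_s())
E
```

```text
1.8667 0.07774156732077712
4.6667 [524.82609874 207.57573086 100.14558842]
f0 [0.17 0.5  0.42] 5.2167
67 67.44 [-0.2 -0.2 -0.2]
66 66.04 [-0.3 -0.4  0.1]
65 64.91 [-0.4  0.3 -0.4]
64 63.91 [-0.4 -0.3 -0.4]
63 62.94 [ 0.1 -0.5 -0.7]
62 62.11 [ 0.7 -1.   0.7]
61 61.32 [-0.5 -2.1  3.1]
60 60.2 [ 0.1 -3.3  4. ]
59 59.08 [ 0.3 -3.6  4.2]
58 58.06 [ 2.  -2.6  3. ]
57 57.02 [ 1.7 -2.5  4.5]
56 55.96 [ 2.  -3.7  4.3]
55 54.95 [ 1.1 -3.7  4.3]
54 53.94 [ 1.8 -3.3  3.8]
53 52.95 [ 1.7 -3.3  3.1]
52.5 52.49 [ 1.5 -3.2  3.2]
52.0 51.98 [ 0.3 -3.5  4.3]
51.5 51.48 [ 0.7 -3.9  3.9]
51.0 50.98 [ 1.8 -4.   5.2]
50.5 50.46 [ 2.  -4.4  4.7]
50.0 50.03 [ 0.3 -3.9  4.8]
49.5 49.84 [ 0.9 -3.7  6.3]
49.0 49.76 [-0.4 -5.2 10. ]
48.5 49.65 [ 0.  -5.5 12.2]
48.0 49.57 [-1.8 -5.2 14.5]
47.5 49.45 [-4.  -6.6 17.1]
47.0 49.34 [-4.  -6.2 20.1]
11.9667
```

```bash
python3 - <<'E'
from h import *
p=jw(-30,-29)
robot.move_l([*p,110],vel=200)
L=np.array([518.6,-154.4]); A=down(-.055+np.pi/2)
robot.move_to([*L,90],A)
eoat.set_gripper(62); print(robot.get_time_s(), robot.get_grip_width())
robot.move_l([*L,16],vel=100)
f0=np.array(robot.get_ft_force()); z=16
while z>-12:
    z-=1
    robot.move_l([*L,z],vel=25)
    f=robot.get_ft_force()-f0; e=robot.get_ee_pos(); print(z,np.round(e[2],2),f.round(1))
    if f[2]>6: break
d=cam("scene"); cv2.imwrite("pics/s1.png",cv2.resize(d['img'][150:280,220:380],None,fx=4.5,fy=4.5,interpolation=cv2.INTER_CUBIC))
print(robot.get_time_s(),robot.get_grip_width())
E
```

```text
14.4 62.07376587253568
15 15.5 [-0.1  1.1  0.1]
14 14.02 [ 0.   1.3 -0.6]
13 12.88 [0.1 0.7 0.3]
12 11.88 [-0.9  1.4 -0.1]
11 10.92 [ 0.5 -0.1  0.1]
10 9.92 [ 0.   0.7 -0.6]
9 8.94 [-0.7  1.5  0.5]
8 7.9 [ 0.9  1.9 -0.4]
7 6.92 [0.3 1.1 0.3]
6 5.91 [0.5 1.7 0.3]
5 4.93 [ 0.   1.3 -0.3]
4 3.92 [-0.4  1.5  0.5]
3 2.93 [0.  1.2 1.2]
2 1.91 [ 0.2  0.5 -0.6]
1 0.91 [ 0.4  1.1 -0.4]
0 -0.09 [ 0.1 -0.2  0.8]
-1 -1.08 [-0.1  1.6  0.8]
-2 -2.08 [0.1 1.7 0.4]
-3 -3.1 [0.9 0.6 0.2]
-4 -4.08 [0.4 0.8 0.5]
-5 -5.09 [-0.2  0.7  0. ]
-6 -5.5 [-2.1  1.7  4.8]
-7 -5.56 [-5.8  2.1 13.6]
21.0917 61.91286314908271
```

View pics/s1.png

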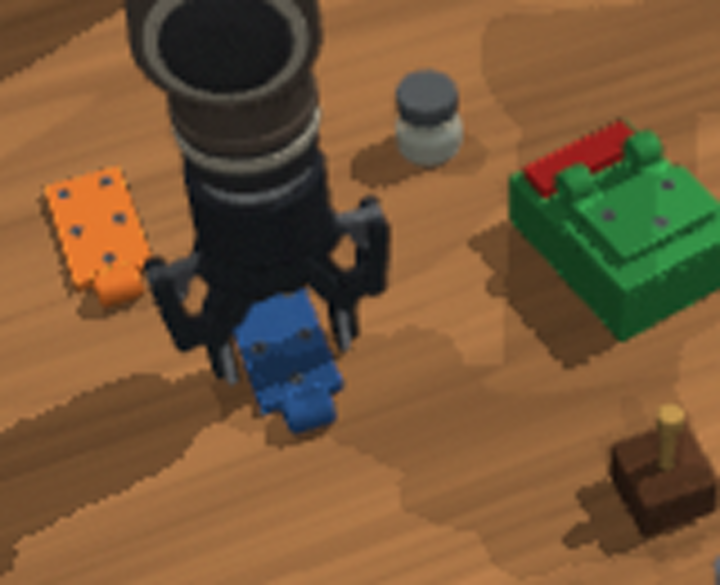

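The fingers straddle the blue leaf (around 290, 350 in the crop) and the tips touch the bench at TCP z of about -5.6. I'll raise slightly, close and lift.

```bash
python3 - <<'E'
from h import *
L=np.array([518.6,-154.4])
robot.move_l([*L,-1.5],vel=60)
eoat.set_gripper(20); print(robot.get_time_s(),robot.get_grip_width(),robot.get_ft_force(),robot.get_ee_pos())
robot.move_l([*L,130],vel=150)
print(robot.get_time_s(),robot.get_grip_width(),np.round(robot.get_ft_force(),2),robot.get_ee_pos(),np.round(robot.get_ft_torque(),2))
import pickle
for n in ("scene","top"):
    d=cam(n); pickle.dump(d,open(n+"2.pkl","wb")); cv2.imwrite(f"pics/{n}2.png",d['img'])
    r=((200,285,430,400),) 
im=pickle.load(open("scene2.pkl","rb"))['img'][130:260,220:470]; cv2.imwrite("pics/s2.png",cv2.resize(im,None,fx=3.2,fy=3.2,interpolation=cv2.INTER_CUBIC))
im=pickle.load(open("top2.pkl","rb"))['img'][150:250,220:420]; cv2.imwrite("pics/t2.png",cv2.resize(im,None,fx=4,fy=4,interpolation=cv2.INTER_CUBIC))
E
```

```text
21.6083 48.23875544167368 [-1.60057129 -0.67576586  5.58440084] [ 518.67340158 -154.41678135   -1.30282922]
22.6333 48.189981533504316 [-0.26 -0.41 -3.07] [ 517.89736949 -154.17453903  128.72422952] [-0.04  0.04 -0.05]
```

View pics/s2.png

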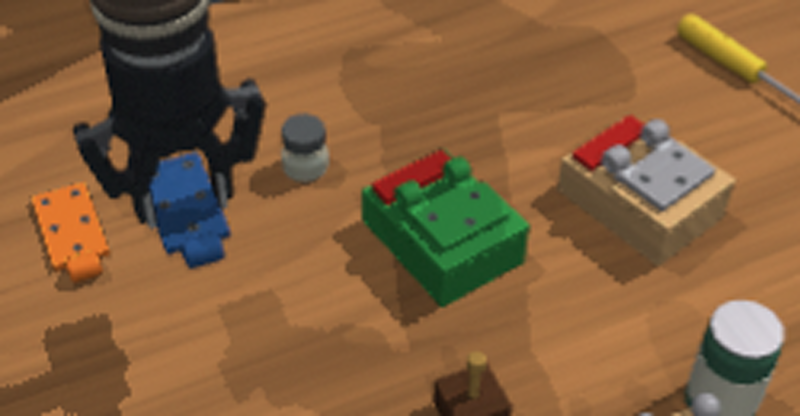

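View pics/t2.png

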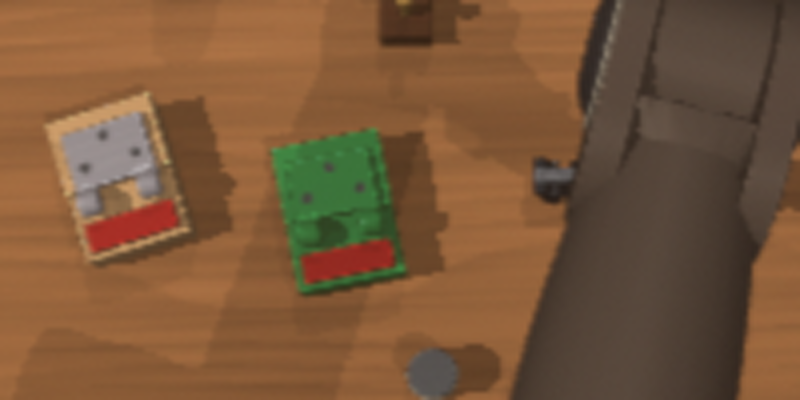

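```bash
cat > f2.py <<'E'
from fit import *
D={n:pickle.load(open(n+"2.pkl","rb")) for n in ("scene","top")}
p0=np.array([545.4,244.4,.278,0.])
roi2={"scene":(160,186,396,428),"top":(194,218,236,270)}
B={}
for n in D:
    f=alpha(D[n],roi2[n],'red'); hi=np.median(f[f>.5]); lo=np.median(f[f<.4]); B[n]=np.clip((f-lo)/(hi-lo),0,1)
def strip(p):
    S=box(-12,12,-76,0,0,8); t=p[3]
    Rx=np.array([[1,0,0],[0,np.cos(t),np.sin(t)],[0,-np.sin(t),np.cos(t)]])
    return (S@Rx.T+[-26,38,42])@Rz(p[2]).T+[p[0],p[1],0]
def knk(p): return [P@Rz(p[2]).T+[p[0],p[1],0] for P in (cyl(0,61,11,16.5,34.5),cyl(0,61,11,-34.5,-16.5))]
def c2(p,ns):
    return sum(((render(D[n],[strip(p)],roi2[n])*(1-render(D[n],knk(p),roi2[n]))-B[n])**2).sum() for n in ns)
for ns in (["top"],["scene"],["top","scene"]):
    sx=[p0]+[p0+d for d in np.diag([5,5,.05,.06])]
    r=minimize(c2,p0,args=(ns,),method='Nelder-Mead',options=dict(initial_simplex=sx,xatol=.01,fatol=.01)); print("strip",ns,r.x.round(3),r.fun)
    q=minimize(lambda x:c2(np.r_[x,0],ns),p0[:3],method='Nelder-Mead',options=dict(initial_simplex=[s[:3] for s in sx[:4]],xatol=.01,fatol=.01)); print("  level",q.x.round(3),q.fun)
# leaf
d=D['scene']; roi=(175,218,255,298)
im=d['img'][roi[0]:roi[1],roi[2]:roi[3]].astype(float); f=alpha(d,roi,'blue')
hi=np.median(f[f>.3]); lo=np.median(f[f<-.2]); A=np.clip((f-lo)/(hi-lo),0,1); dark=(im.max(2)<75)&(A<.8)
dark=cv2.dilate(dark.astype(np.uint8),np.ones((3,3)))>0
w=np.where(dark,0,1); print(hi,lo,dark.sum())
tc=np.array([517.9,-154.2])
def cl(p): # x,y,z,yaw,pitch
    c,s=np.cos(p[4]),np.sin(p[4]); Ry=np.array([[c,0,s],[0,1,0],[-s,0,c]])
    T=[P@(Rz(p[3])@Ry).T+p[:3] for P in LEAF]
    return (w*(render(d,T,roi)-A)**2).sum()
x0=np.array([tc[0],tc[1],130,-.055,0])
r=minimize(cl,x0,method='Nelder-Mead',options=dict(initial_simplex=[x0]+[x0+e for e in np.diag([5,5,5,.06,.1])],xatol=.01,fatol=.005,maxiter=1500)); print("leaf free",r.x.round(3),r.fun)
g=lambda q:cl([tc[0]+q[0],tc[1],q[1],-.055,q[2]])
x0=np.array([0,130,0.])
r=minimize(g,x0,method='Nelder-Mead',options=dict(initial_simplex=[x0]+[x0+e for e in np.diag([5,5,.1])],xatol=.01,fatol=.005,maxiter=1500)); print("leaf constr dx,z,pitch",r.x.round(3),r.fun)
g=lambda q:cl([tc[0]+q[0],tc[1]+q[1],130,-.055+q[3],q[2]])
x0=np.array([0,0,0.,0])
r=minimize(g,x0,method='Nelder-Mead',options=dict(initial_simplex=[x0]+[x0+e for e in np.diag([5,5,.1,.05])],xatol=.01,fatol=.005,maxiter=1500)); print("leaf z=130 dx,dy,pitch,dyaw",r.x.round(3),r.fun)
E
python3 f2.py
```

```text
strip ['top'] [5.45282e+02 2.43791e+02 2.70000e-01 1.12000e-01] 10.279569031558397
  level [5.45681e+02 2.45400e+02 2.85000e-01] 10.690326139064446
strip ['scene'] [5.45364e+02 2.44424e+02 2.72000e-01 2.00000e-02] 7.076963264500394
  level [5.44834e+02 2.45065e+02 2.69000e-01] 8.199046212243363
strip ['top', 'scene'] [5.45564e+02 2.44546e+02 2.77000e-01 2.60000e-02] 18.180341774462576
  level [5.45383e+02 2.44675e+02 2.70000e-01] 19.62504129394285
0.5163488952245189 -0.41150442477876104 736
leaf free [ 5.18226e+02 -1.55400e+02  1.31362e+02 -6.40000e-02 -3.50000e-02] 1.2819262408197825
leaf constr dx,z,pitch [-8.59700e+00  1.27524e+02  2.90000e-02] 2.386115755246204
leaf z=130 dx,dy,pitch,dyaw [-5.436e+00 -6.130e-01  2.000e-02 -4.000e-03] 2.3686007668415527
```

```bash
python3 - <<'E'
from h import *
import pickle
A=down(JY+np.pi/2)
p=jw(-53.5,0)
robot.move_to([*p,85],A)
robot.hold(.3)
print(robot.get_time_s(),robot.get_ee_pos(),p,robot.get_grip_width(),np.round(robot.get_ft_force(),2))
for n in ("scene","top"):
    d=cam(n); pickle.dump(d,open(n+"3.pkl","wb"))
im=pickle.load(open("scene3.pkl","rb"))['img'][140:220,370:470]; cv2.imwrite("pics/s3.png",cv2.resize(im,None,fx=7,fy=7,interpolation=cv2.INTER_CUBIC))
im=pickle.load(open("top3.pkl","rb"))['img'][150:250,200:300]; cv2.imwrite("pics/t3.png",cv2.resize(im,None,fx=6,fy=6,interpolation=cv2.INTER_CUBIC))
E
```

```text
24.475 [494.33881883 229.02260232  85.11502043] [493.95406685 229.71783524] 47.80132001497328 [-0.24  0.12 -2.93]
```

View pics/s3.png

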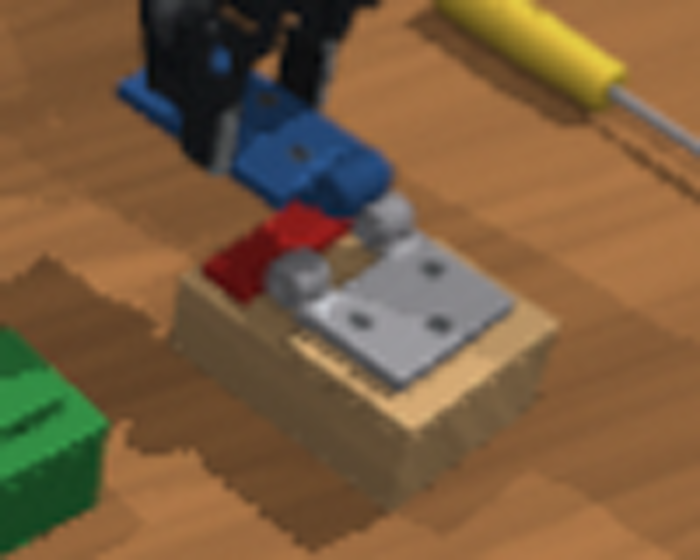

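View pics/t3.png

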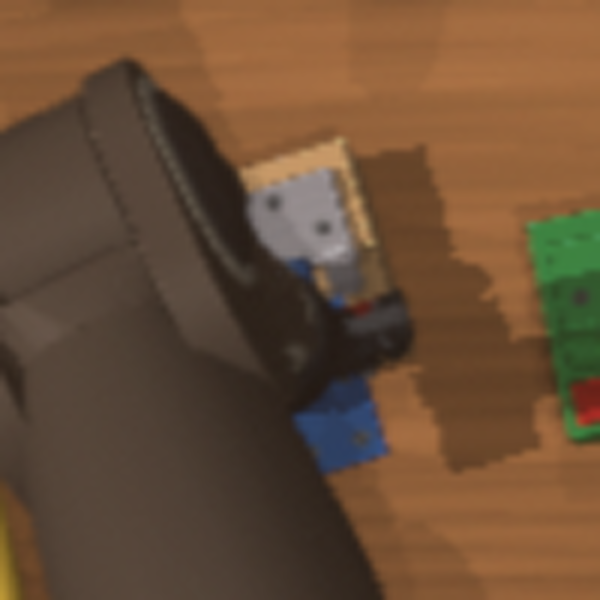

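```bash
cat > f3.py <<'E'
from fit import *
import sys
k,zz,t0,t1=sys.argv[1],*map(float,sys.argv[2:5])
D={n:pickle.load(open(n+k+".pkl","rb")) for n in ("scene","top")}
roi={"scene":(144,176,380,432),"top":(185,235,238,272)}
W={};A={}
for n,d in D.items():
    r=roi[n]; im=d['img'][r[0]:r[1],r[2]:r[3]].astype(float); f=alpha(d,r,'blue')
    hi=np.median(f[f>.3]); lo=np.median(f[f<-.2]); 
    A[n]=np.clip((f-lo)/(hi-lo),0,1)
    b=im[...,0]; 
    occ=(np.abs(f)<.28)&(im.max(2)<130)&(A[n]<.8) 
    strong=(A[n]>.85)|(f<-.25)
    occ=cv2.morphologyEx(occ.astype(np.uint8),cv2.MORPH_OPEN,np.ones((2,2)))
    W[n]=1-cv2.dilate(occ,np.ones((3,3)))
    v=np.hstack([im.astype(np.uint8),cv2.merge([(A[n]*255).astype(np.uint8)]*3),cv2.merge([W[n].astype(np.uint8)*255]*3)])
    cv2.imwrite(f"pics/m{n}{k}.png",cv2.resize(v,None,fx=5,fy=5,interpolation=cv2.INTER_NEAREST))
def pts(p):
    c,s=np.cos(p[4]),np.sin(p[4]); Ry=np.array([[c,0,s],[0,1,0],[-s,0,c]])
    return [P@(Rz(p[3])@Ry).T+p[:3] for P in LEAF]
def cl(p,ns): 
    T=pts(p); return sum((W[n]*(render(D[n],T,roi[n])-A[n])**2).sum() for n in ns)
c,s=np.cos(.278),np.sin(.278)
def g(q,ns): return cl([t0+c*q[0]-s*q[1],t1+s*q[0]+c*q[1],zz,.278+q[2],q[3]],ns)
for ns in (["scene"],["top","scene"]):
  best=None
  for st in (3,-3):
    x0=np.zeros(4)
    r=minimize(g,x0,args=(ns,),method='Nelder-Mead',options=dict(initial_simplex=[x0]+[x0+e for e in np.diag([st,st,.05,.05*np.sign(st)])],xatol=.01,fatol=.005,maxiter=1500))
    if best is None or r.fun<best.fun: best=r
  print(ns,"along,across,dyaw,pitch",best.x.round(3),best.fun, "zero",g(np.zeros(4),ns))
  q=[minimize(lambda q:g([q[0],0,q[1],q[2]],ns),[0,0,0],method='Nelder-Mead',options=dict(initial_simplex=np.vstack([[0,0,0],np.diag([e*3,.04,.05*e])]))) for e in (1,-1)]
  q=min(q,key=lambda r:r.fun); print('  centred: along,dyaw,pitch',q.x.round(3),q.fun)
for n in D:
    r=roi[n]; m=render(D[n],pts([t0,t1,zz,.278,0]),r); im=D[n]['img'][r[0]:r[1],r[2]:r[3]]
    v=cv2.resize(im,None,fx=10,fy=10,interpolation=cv2.INTER_CUBIC)
    for P in pts([t0,t1,zz,.278,0]):
        h=cv2.convexHull(((proj(D[n],P)-[r[2],r[0]]+.5)*10).astype(np.int32)); cv2.polylines(v,[h],True,(0,255,255),1)
    cv2.imwrite(f"pics/o{n}{k}.png",v)
E
python3 f3.py 3 86.4 494.34 229.02
```

```text
['scene'] along,across,dyaw,pitch [ 0.499  0.828 -0.061 -0.038] 11.390973418571502 zero 15.30016637291192
  centred: along,dyaw,pitch [ 0.574 -0.06  -0.04 ] 12.058457766301332
['top', 'scene'] along,across,dyaw,pitch [ 1.706  0.611 -0.072 -0.053] 21.67058970100308 zero 29.9037331791545
  centred: along,dyaw,pitch [ 1.809 -0.074 -0.062] 22.164683314180948
```

View pics/oscene3.png

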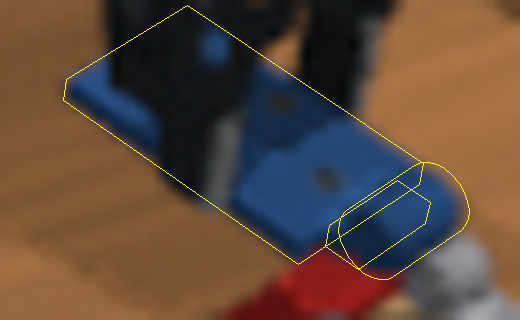

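View pics/otop3.png

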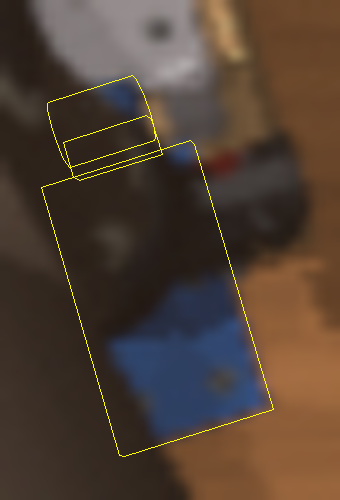

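```bash
python3 - <<'E'
from h import *
import pickle
print(robot.get_ee_pos(),jw(-53.5,0),np.round(robot.get_joint_velocities(),4))
M=Ro.from_rotvec(robot.get_tcp_rot()).as_matrix(); print(M.round(3).tolist(), np.arctan2(M[1,0],M[0,0])-np.pi/2)
robot.hold(.3)
M=Ro.from_rotvec(robot.get_tcp_rot()).as_matrix(); print(robot.get_ee_pos(),np.arctan2(M[1,0],M[0,0])-np.pi/2,robot.get_time_s(),robot.get_ft_torque())
for n in ("scene","top"):
    d=cam(n); pickle.dump(d,open(n+"4.pkl","wb"))
E
python3 f3.py 4 86.4 494.0 229.6
```

```text
[494.16241094 229.30053904  85.06662289] [493.95406685 229.71783524] [ 0.0028  0.0005  0.0001 -0.0008  0.0005  0.0016]
[[-0.274, 0.962, 0.0], [0.962, 0.274, 0.0], [0.0, 0.0, -1.0]] 0.27716983431350206
[493.96508468 229.7477719   85.02538926] 0.2780762729182371 24.875 [-0.0498675   0.04008547  0.0138948 ]
['scene'] along,across,dyaw,pitch [ 0.23   0.675 -0.069 -0.036] 12.178035152372876 zero 17.585089039619568
  centred: along,dyaw,pitch [ 0.655 -0.066 -0.041] 12.84347003261075
['top', 'scene'] along,across,dyaw,pitch [ 1.549  0.392 -0.073 -0.052] 23.334374047553567 zero 31.518849658507257
  centred: along,dyaw,pitch [ 1.616 -0.077 -0.057] 23.557085262667503
```

View pics/oscene4.png

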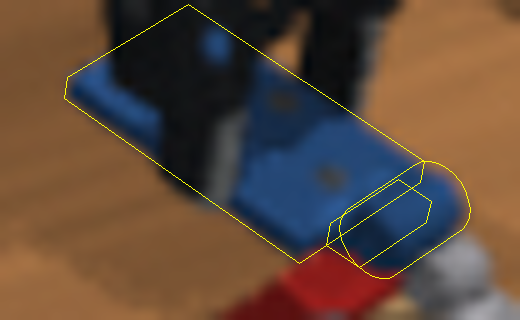

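View pics/mscene4.png

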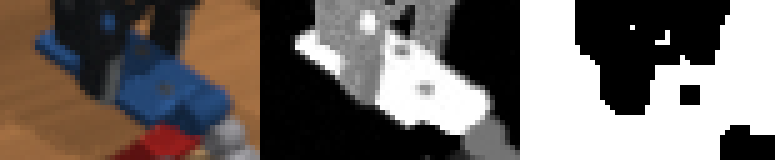

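```bash
cat > f4.py <<'E'
from fit import *
D0=pickle.load(open("scene0.pkl","rb")); D4=pickle.load(open("scene4.pkl","rb"))
def dark(d,uv,w=2):
    g=cv2.cvtColor(d['img'],cv2.COLOR_BGR2GRAY).astype(float); u,v=np.round(uv).astype(int)
    P=g[v-w-1:v+w+2,u-w-1:u+w+2]; b=d['img'][v-w-1:v+w+2,u-w-1:u+w+2].astype(float); f=b[...,0]-b[...,2]
    m=np.clip(np.percentile(f,70)-f-8,0,None); yy,xx=np.mgrid[v-w-1:v+w+2,u-w-1:u+w+2]
    return np.array([(m*xx).sum(),(m*yy).sum()])/m.sum()
a0=[dark(D0,x) for x in ([285.3,233.7],[287.2,223.7],[277,226.7])]; a4=[dark(D4,x) for x in ([412.5,161.3],[407.7,153.7])]
print(np.round(a0,2).tolist(),np.round(a4,2).tolist())
L0=(unproj(D0,a0,8)-[518.5,-154.5,8])@Rz(-.055); print("leaf coords of holes (img0)",L0.round(1).tolist())
for z in (94.4,96.4): print(z,((unproj(D4,a4,z)-[494,229.6,z])@Rz(.278)).round(1).tolist())
E
python3 f4.py
```

```text
[[285.36, 233.59], [287.66, 223.41], [276.88, 227.11]] [[412.47, 161.1], [408.72, 152.19]]
leaf coords of holes (img0) [[24.7, -0.2, 0.0], [-6.0, 15.3, -0.0], [-4.5, -15.3, 0.0]]
94.4 [[24.7, 0.5, 0.0], [-7.5, 20.6, -0.0]]
96.4 [[26.0, -1.4, -0.0], [-6.1, 18.7, -0.0]]
```

```bash
cat >> f4.py <<'E'
T0=pickle.load(open("top0.pkl","rb")); T4=pickle.load(open("top4.pkl","rb"))
b0=[dark(T0,x,1) for x in ([373.7,215.5],[365,215.5],[369.5,196])]; b4=[dark(T4,[259.7,222.5],1)]
print(b0,b4)
print(((unproj(T0,b0,8)-[518.8,-154,8])@Rz(-.055)).round(1).tolist(),((unproj(T4,b4,94.4)-[494,229.6,94.4])@Rz(.278)).round(1).tolist())
E
python3 f4.py
```

```text
[[285.36, 233.59], [287.66, 223.41], [276.88, 227.11]] [[412.47, 161.1], [408.72, 152.19]]
leaf coords of holes (img0) [[24.7, -0.2, 0.0], [-6.0, 15.3, -0.0], [-4.5, -15.3, 0.0]]
94.4 [[24.7, 0.5, 0.0], [-7.5, 20.6, -0.0]]
96.4 [[26.0, -1.4, -0.0], [-6.1, 18.7, -0.0]]
[array([373.56185567, 215.78865979]), array([365.06570302, 215.61103811]), array([369.70892019, 196.69953052])] [array([259.66014235, 222.45106762])]
[[-39.0, -13.0, 0.0], [-39.1, 15.6, 0.0], [25.8, 0.7, 0.0]] [[-38.6, -13.6, 0.0]]
```

View pics/otop4.png

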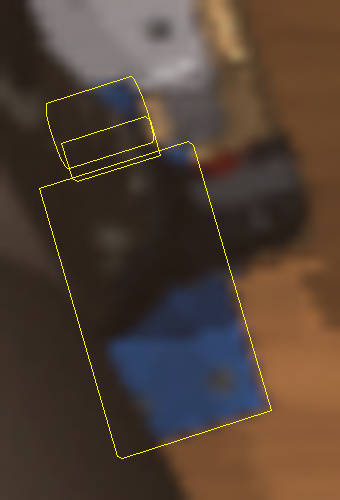

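The front and rear screw holes both sit within about 1 mm of prediction in the gripped leaf, so yaw and position are good. Next is the guarded descent.

```bash
python3 - <<'E'
from h import *
p=jw(-52.7,0)
robot.move_l([*p,72],vel=60); f0=np.array(robot.get_ft_force()); z=72
c,s=np.cos(JY),np.sin(JY)
while z>47:
    z-=2 if z>54 else .7
    robot.move_l([*p,z],vel=35)
    f=np.array(robot.get_ft_force())-f0; print(round(z,1),np.round(robot.get_ee_pos()[2],2),'jx %.1f jy %.1f z %.1f'%(c*f[0]+s*f[1],-s*f[0]+c*f[1],f[2]))
    if f[2]>5 or np.linalg.norm(f)>9: break
robot.hold(.2)
f=np.array(robot.get_ft_force())-f0;e=robot.get_ee_pos(); print(robot.get_time_s(),f.round(1),e,np.array(e[:2])-p,robot.get_grip_width())
import pickle
for n in ("scene","top"):
    d=cam(n); pickle.dump(d,open(n+"5.pkl","wb"))
im=pickle.load(open("scene5.pkl","rb"))['img'][140:220,370:470]; cv2.imwrite("pics/s5.png",cv2.resize(im,None,fx=7,fy=7,interpolation=cv2.INTER_CUBIC))
im=pickle.load(open("top5.pkl","rb"))['img'][160:240,220:290]; cv2.imwrite("pics/t5.png",cv2.resize(im,None,fx=7,fy=7,interpolation=cv2.INTER_CUBIC))
E
```

```text
70 70.01 jx 0.3 jy -0.2 z 0.5
68 67.91 jx -0.3 jy 0.3 z -0.4
66 65.83 jx -0.1 jy 0.7 z -0.6
64 63.81 jx 0.4 jy 0.1 z 0.0
62 61.84 jx 0.3 jy 0.1 z -0.2
60 59.83 jx 0.4 jy 0.4 z -0.2
58 57.81 jx 1.1 jy 1.0 z -0.8
56 55.82 jx 0.7 jy 0.4 z -0.6
54 53.82 jx 0.0 jy 1.1 z -0.6
53.3 53.27 jx 0.4 jy 0.5 z 0.4
52.6 52.56 jx -0.1 jy -0.2 z -1.1
51.9 51.83 jx 0.1 jy 0.3 z 0.1
51.2 51.15 jx 0.7 jy 1.0 z 0.9
50.5 50.46 jx 1.1 jy 0.1 z -0.3
49.8 49.75 jx 0.2 jy -0.2 z -0.0
49.1 49.05 jx 0.4 jy 0.8 z -0.9
48.4 48.63 jx -0.5 jy -0.3 z 1.6
47.7 48.4 jx -3.1 jy -0.3 z 8.2
30.0417 [-3.1 -1.3  8.5] [494.80502975 229.99107444  48.36857988] [0.08167792 0.05369282] 48.18843393777077
```

View pics/s5.png

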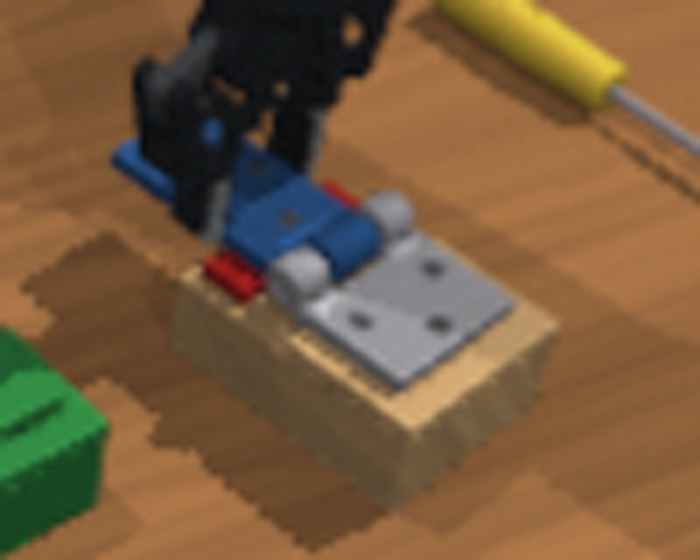

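View pics/t5.png

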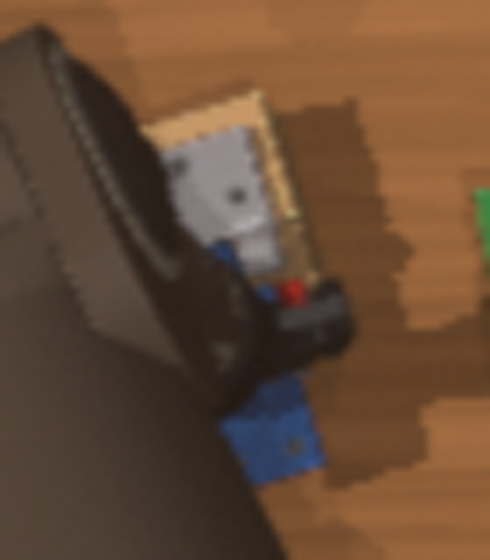

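The knuckle is in the gap, and contact came at the expected height. I'll gently probe +x (steel leaf edge, expected 1.9 mm past centre) and ±y to confirm centring.

```bash
python3 - <<'E'
from h import *
c,s=np.cos(JY),np.sin(JY)
def fj(): 
    f=np.mean([robot.get_ft_force() for _ in range(3)],0); return np.array([c*f[0]+s*f[1],-s*f[0]+c*f[1],f[2]])
robot.move_l([*jw(-52,0),49.3],vel=60); robot.hold(.15); f0=fj()
def probe(dx,dy,n):
    for k in range(n):
        q=np.array([-52+dx*(k+1),dy*(k+1)])
        robot.move_l([*jw(*q),49.3],vel=30); f=fj()-f0; e=np.array(robot.get_ee_pos()[:2])-J
        print(q.round(1),'act',np.round([c*e[0]+s*e[1],-s*e[0]+c*e[1]],2),f.round(1))
        if abs(f[0] if dx else f[1])>4.5: break
    robot.move_l([*jw(-52,0),49.3],vel=40)
probe(.5,0,8); print(robot.get_time_s())
probe(0,.6,6); print(robot.get_time_s())
probe(0,-.6,6); print(robot.get_time_s(),robot.get_grip_width())
E
```

```text
[-51.5   0. ] act [-5.15e+01 -1.00e-02] [ 0.9 -0.8 -0.8]
[-51.   0.] act [-5.097e+01  2.000e-02] [ 0.2 -0.7 -0.3]
[-50.5   0. ] act [-50.43  -0.  ] [-0.5 -1.2 -0.1]
[-50.   0.] act [-4.995e+01 -3.000e-02] [-0.   0.1 -0.2]
[-49.5   0. ] act [-4.948e+01 -1.000e-02] [ 0.6 -0.4 -0.7]
[-49.   0.] act [-49.36  -0.  ] [-1.5  0.1  0.5]
[-48.5   0. ] act [-4.925e+01 -3.000e-02] [-4.  -0.2  1.4]
[-48.   0.] act [-4.92e+01 -4.00e-02] [-5.8  0.2  1.4]
32.7917
[-52.    0.6] act [-51.6    0.64] [ 0.8 -0.2 -0.7]
[-52.    1.2] act [-51.92   1.24] [-0.1 -0.3 -0.3]
[-52.    1.8] act [-51.99   1.84] [ 0.1 -1.1 -0.1]
[-52.    2.4] act [-51.98   2.4 ] [ 0.   0.5 -0.2]
[-52.   3.] act [-52.     2.83] [-0.2 -1.1 -0.4]
[-52.    3.6] act [-52.02   2.96] [ 0.6 -4.5  0.8]
34.5417
[-52.   -0.6] act [-52.01  -0.41] [0.2 0.3 1.3]
[-52.   -1.2] act [-52.01  -1.15] [-0.4 -0.1  0.6]
[-52.   -1.8] act [-52.01  -1.84] [-0.7 -0.5 -0.4]
[-52.   -2.4] act [-51.97  -2.26] [-0.9  1.3  0.2]
[-52.  -3.] act [-52.01  -2.4 ] [ 0.2  4.3 -0.6]
[-52.   -3.6] act [-52.04  -2.48] [-0.2  7.5 -0.4]
36.2917 47.85365697976305
```

```bash
python3 - <<'E'
from h import *
import pickle
p=jw(-51.4,.2)
robot.move_l([*p,49.3],vel=40); f0=np.array(robot.get_ft_force())
robot.move_l([*p,48.2],vel=20); robot.hold(.5)
M=Ro.from_rotvec(robot.get_tcp_rot()).as_matrix()
print(robot.get_time_s(),np.array(robot.get_ee_pos())-[*p,0],np.round(robot.get_ft_force()-f0,1),robot.get_grip_width(),M[:,2].round(3),np.arctan2(M[1,0],M[0,0])-np.pi/2-JY,np.round(robot.get_joint_velocities(),4))
for n in ("scene","top"):
    d=cam(n); pickle.dump(d,open(n+"6.pkl","wb"))
d=pickle.load(open("scene6.pkl","rb")); r0,c0,f=150,375,9
v=cv2.resize(d['img'][r0:r0+60,c0:c0+80],None,fx=f,fy=f,interpolation=cv2.INTER_CUBIC)
from fit import LEAF,cyl,box,Rz
ax=np.array([[0,y,61] for y in (-34.5,34.5)])
for P,col in [(cyl(0,61,11,-14,14),(0,255,255)),(box(-104,-14,-25,25,50,58),(0,255,255)),(cyl(0,61,11,16.5,34.5),(0,255,0)),(cyl(0,61,11,-34.5,-16.5),(0,255,0))]:
    h=cv2.convexHull(((proj(d,P@Rz(JY).T+[*J,0])-[c0,r0]+.5)*f).astype(np.int32)); cv2.polylines(v,[h],True,col,1)
cv2.imwrite("pics/s6.png",v)
cv2.imwrite("pics/s6w.png",d['img'])
E
```

```text
37.2917 [ 0.2031281  -0.10001262 48.46210497] [-0.9 -3.4  6.8] 48.14729805312158 [ 0.001 -0.    -1.   ] -0.00011011388457804472 [ 0.0008  0.0015  0.0001 -0.0007 -0.0014  0.0011]
```

View pics/s6.png

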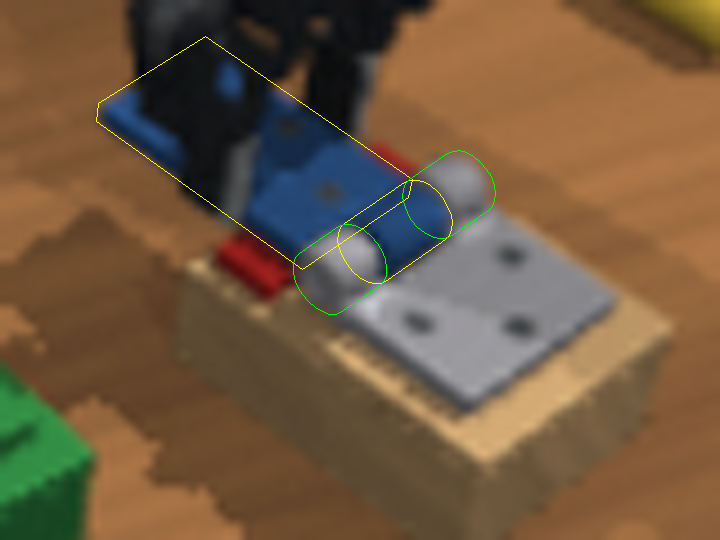

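The picture shows the blue knuckle between the two steel knuckles (around 415, 225 in the crop). The leaf outline matches the model of the ideal pose to about half a pixel. Handing in.

```bash
python3 - <<'E'
from h import *
print(job_done())
E
```

```text
the job is handed in; nothing more can be done
None
```

I pressed the packing strip level, picked up the blue leaf across its width, lowered its knuckle between the steel knuckles and handed the job in still holding it. My last reading was 37.3 s on the robot's clock, against the 51 s limit. `job_done` gave no verdict.

**Packing strip:** it went stiff at about 49.8 mm under the fingertips, which matches level. One two-camera fit read a tilt of 0.026 rad, within the 0.03 limit. The top camera alone read 0.112 rad, which I put down to how poorly it sees tilt.

**Fit in the gap:**
- **Along the hinge axis:** the knuckle touched the steel knuckles at +2.8 and -2.3 mm, so I centred it with a 0.2 mm shift.
- **Towards the steel leaf:** the knuckle touched the steel edge about 0.7 mm farther in than I expected. I moved the target 0.6 mm to match.

**Final reading:**
- **Position:** the tool was within about 0.2 mm of target sideways and 0.3 mm in height.
- **Force and grip:** the leaf rested on the packing with about 7 N, and the gripper was closed on it at 48 mm.
- **Picture:** the scene overlay matched the ideal pose to about half a pixel.

**Disagreement:** while the leaf hovered above the jamb, outline fits suggested about -0.06 to -0.08 rad of yaw and -0.04 to -0.06 rad of pitch. The yaw limit is 0.07 rad. The screw-hole positions in both cameras contradicted the yaw, showing about 0.02 rad or less, and I went with those. I did not repeat the fit after seating.

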